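Open the tester candle for a sniff

ROBOT

A 6-joint arm with a two-finger parallel gripper is mounted at the origin on a cart in front of the work surface, level with it; the furniture and walls round the work are solid. World frame = base frame: x ahead of the robot, y to its left, z up, the work surface at z = 0. Lengths are in m, angles in degrees, forces in N, time in s.
With the tool pointing down it reaches from about 0.25 to 0.725 m from the base axis. Payload 9.7 kg.
Tool frame: the origin (TCP) lies midway between the tips of the shut fingers; the grasp point (between the pads) lies 19 mm behind it (bot.hold_point_z is the distance from the TCP to the grasp point, in m); z points along the fingers, y is the line along which they close (so a half turn about z gives the same grasp; the last joint's range is limited). The gripper opens to 85 mm and grips with 20 to 120 N. Pads are 22 mm wide; open, the fingers measure 114 mm over their backs; the gripper's body (76 mm by 85 mm) begins 54 mm behind the grasp point. The pads swing forward as they close: fully open they stand 13 mm farther back than shut.
Start: joints at [-67.781, 4.979, 10.078, 95.1, 0, 90], TCP at [0.208, -0.509, 0.199] pointing down, gripper open.
Joint ranges: [-179.16, 179.16], [-48.56, 103.87], [-65.8, 70.77], [-126.05, 130.52], [-82.76, 87.17], [-180, 180]. Speed limits (degrees/s): [127.2, 127.2, 147.25, 180, 180, 180].

INTERFACE

Orientations are given as [roll, pitch, yaw] about the fixed x, y, z axes, in that order (R = Rz(yaw) Ry(pitch) Rx(roll)).
In Python, from workcell import bot gives the robot as it stands.
- The arm moves only by the tool play_rows, never from a script. Its argument "steps" is a list that holds one entry, the list of rows, each a list of 4 numbers: the shift along the tool's x, y, z in m, then the turn about the tool's z in rad. In form: [[[tx, ty, tz, yaw], ...]]. A call has exactly 5 rows; each row shifts and turns the commanded pose from where the row before left it, along the tool's axes as they then stand; what a row does not reach is not made up. A row lasts 1/12 s, in which the tool goes at most 41.7 mm and 7.16 degrees, less where a joint would pass 70% of its speed; a pose out of reach is approached as far as the arm can. A call is refused whole if a number of a shift passes 0.0417 or a number of a turn 0.125, either way. A call with a gripper value outside its range is refused whole. "gripper" is the finger opening in m, from 0 to 0.0854, set as the call begins (left out, the last holds). The fingers move at their own pace and stop on an object; "squeeze" is the grip in N (left out, the last holds). Time passes only in rows, so rows that do not move let the fingers close, or fill a call up. It gives the time, the measured TCP pose, the force, the opening and the grip force at its end, in the units of the state.
- bot.get_obs(): the state, without advancing time (a new reading comes with each control period).
- bot.camera(name): name is "scene" or "top"; returns a dict with "img" (384x512x3 uint8, blue, green, red), "vfov" (degrees; the focal length in pixels is half the picture's height over the tangent of half this angle, whatever the lens; pixels are square), "cx", "cy" (the principal point, pixels), "xyz" and "attitude" of the camera in the world. Camera axes: x right, y down, z forward; pixel columns grow to the right and rows downward; lengths in m; the calibration is good to about 2 mm. A picture is of the moment at which its call begins. There is no depth.
- bot.job_done(): hands the job in; it is judged then, once.
The state is a dict: "time": time; "q": joint angles; "qd": joint speeds; "joint_efforts": joint torques, N m; "ee_pos": TCP position; "tcp_rot": TCP orientation; "wrist_force": force on the tool from outside, world axes, zero at the start; "torque": the same for the moment, N m; "opening": finger opening in m; "grasp_force": force on a finger pad.
Only numpy, scipy, OpenCV 4.12 (cv2) and the standard library are available. Lean on these libraries where they do the work, as an engineer would, in place of code of your own. Each camera call takes 0.05 s, during which the arm holds its last target. There are 200 camera calls.

TASK

Complete the row in the wooden tester stand: put the capped candle jar that stands outside it, upright and fully down, into the empty well (the one with the round cork pad). Then, with the well keeping the jar from turning, unscrew its tight cap anticlockwise (a bit under a quarter turn), stop turning once it comes free, lift it straight off and finish still holding the cap level in the gripper, about 2 cm above the open jar and centred over it, with the jar still down in its well; leave the other things where they are.

Things in the scene. Friction and masses are not known exactly. Their poses are not given: they have to be found in the camera images.
- jar: the candle jar that starts alone on the table in front of the stand: square clear-glass body 60 x 60 x 58 mm with white wax, round neck 41 mm across; 87 mm tall with its cap; 0.25 kg. Origin: centre of the underside, x and y square to its sides. Can be carried by its cap (1.5 mm of play up and down). On a bare table it spins along with the cap
- jar_rim (a point): centre of the top of the jar's opened mouth (top of the black seal ring), 84 mm above the jar's underside
- cap: knurled round aluminium cap of the jar, 60 mm diameter, 25 mm tall, open below. Origin: centre of its lower edge (62 mm above the jar's underside when on), z up. Held by three inner lugs; turned anticlockwise from above 0.85 to 1 rad relative to the jar (0.4 Nm, no rise) it is free to lift straight off; past 1.7 rad the lugs catch again
- seal (a joint): the stiff black seal ring on the jar's mouth that turns with the cap: 0 rad = cap fully tight, growing as the cap is turned anticlockwise seen from above (it lags the cap by up to about 0.1 rad); stays where it is when the cap is off
- stand: fixed pale wooden stand, 80 x 290 mm, 28 mm tall; three square wells 66 x 66 mm in a row along its y axis at y = -98, 0, +98 mm; well floors 8 mm above the table, walls 20 mm above them. Origin: centre of its underside. A jar in a well can turn up to 0.12 rad either way, so a gripper turn of about 1.35 rad frees the cap
- pad: fixed round cork pad, 52 mm diameter, 3 mm thick, in the centre of the floor of the empty well; its top is 11 mm above the table and the jar's underside rests on it. Origin: centre of its underside; its x and y axes are those of the stand
- stock_jar_1: a like candle jar with its cap on, 60 x 60 x 87 mm, already standing in one of the wells; leave it. Origin: centre of the underside
- stock_jar_2: another such jar, in the other well; leave it. Origin: centre of the underside
- dish: small round glass dish with a butterfly, 93 mm diameter, 20 mm tall; leave it. Origin: centre of the underside
- soap: wrapped soap bar, 52 x 78 x 26 mm; leave it. Origin: centre of the underside
- tin: small round tin, 64 mm diameter, 45 mm tall, behind the stand; leave it. Origin: centre of the underside
- bell: brass counter bell, 82 mm diameter, 61 mm tall, behind the stand; leave it. Origin: centre of the underside
Things that resemble listed ones, but are neither listed nor needed, are in the scene too. Leave any turquoise look-alike of the cap alone.

How it is judged (in metres and radians):
On the way, in this order (a step that is already met when the one before it is completed fails the run):
1. the jar stands fully down and upright on the pad in the empty well, its cap still tight (horizontal distance between jar and pad below 0.007 m and z of jar in the frame of pad below 0.0055 m and angle between jar's own z axis and vertical below 0.06 rad and value of joint seal below 0.4 rad and z of cap in the frame of jar below 0.066 m), for 0.2 s.
2. the cap is unscrewed, the jar still down in the well (value of joint seal above 0.8 rad and horizontal distance between jar and pad below 0.007 m and z of jar in the frame of pad below 0.0055 m and z of cap in the frame of jar below 0.066 m), for 0.1 s.
At the end, for the whole second after the job is handed in: the gripper holds the cap still and level (0.2 rad), its lower edge 5 to 45 mm above the rim and within 15 mm of the jar's axis, not touching the jar; the jar stands fully down, upright, untouched, within 7 mm of the pad's centre; the other jars stand in their wells within 15 mm (z of cap in the frame of jar_rim between 0.005 and 0.045 m and horizontal distance between cap and jar_rim below 0.015 m and angle between cap's own z axis and vertical below 0.2 rad and contact force between cap and the fingers above 1 N and contact force between cap and jar below 0.05 N and linear speed of cap below 0.02 m/s and value of joint seal above 0.8 rad and horizontal distance between jar and pad below 0.007 m and z of jar in the frame of pad between 0.0005 and 0.0055 m and angle between jar's own z axis and vertical below 0.06 rad and contact force between jar and the arm below 0.1 N and contact force between jar and the fingers below 0.1 N and distance of each of stock_jar_1, stock_jar_2 from where it was at the start of the episode below 0.015 m and angle between each of stock_jar_1, stock_jar_2's own z axis and vertical below 0.1 rad); the arm keeps its last pose, push and grip.
It fails at once if the cap is turned on far past the point where it comes free (seal beyond 1.7 rad) (value of joint seal above 1.7 rad).
It fails at once if another jar is pulled out, shoved or tipped (distance of any of stock_jar_1, stock_jar_2 from where it was at the start of the episode above 0.02 m).
It fails at once if a bystander is moved by more than 3 cm (distance of any of dish, soap, tin, bell from where it was at the start of the episode above 0.03 m).
It also fails if it takes over 40 s, if anything falls off the work surface, if the arm or the gripper's body presses on something with over 40 N, if the wrist force passes 120 N, or if a joint passes its speed limit or range.

## Working session

There is one attempt and no reset: what is moved stays moved. The work goes in short steps, Python scripts to look and compute and a tool call to move; the robot and the scene stay as the last step left them, time stands still between calls to the robot, and variables do not carry over. Pictures are saved under pics/ and viewed, at most 13 in all, crops included, and the job is handed in when it is done.

Besides the shell and the picture viewer there is one more tool, called as name(argument=value, ...) on one line, values as JSON. play_rows: Moves the arm, as the interface text tells. Its arguments: {"type":"object","properties":{"steps":{"type":"array","items":{"type":"array","items":{"type":"array","items":{"type":"number"}}}},"gripper":{"type":"number"},"squeeze":{"type":"number"}},"required":["steps"]}

```bash
mkdir -p pics; python3 - <<'E'
from workcell import bot
import cv2
o=bot.get_obs();print(o)
for n in("scene","top"):
    c=bot.camera(n);cv2.imwrite(f"pics/{n}0.png",c["img"]);print(n,{k:c[k] for k in c if k!="img"})
E
```

```text
{'time': 0.0, 'q': array([-6.77821456e+01,  5.01401616e+00,  1.00331887e+01,  9.50987073e+01,
       -1.98396143e-03,  9.00009061e+01]), 'qd': array([-0.08759675, -0.01670615,  0.04867214, -0.02508911,  0.02819932,
       -0.05491249]), 'joint_efforts': array([ 1.94723005e-03, -5.20385635e+01,  4.64802969e+01,  1.62334606e-02,
        1.57253289e-04,  2.33425021e-05]), 'ee_pos': array([ 0.20785804, -0.50891629,  0.19814378]), 'tcp_rot': array([-1.79920465e+02,  1.98521731e-03,  2.22169511e+01]), 'wrist_force': array([ 0.24480966, -0.31209239, -0.28275844]), 'torque': array([-0.04596796, -0.04765319,  0.04043024]), 'grasp_force': 0.0, 'opening': 0.08529510578355481}
scene {'vfov': 48.60510893745539, 'cx': 251.6710728282294, 'cy': 198.64666461233577, 'xyz': array([0.15591282, 0.78111744, 0.67446542]), 'attitude': array([-122.63109978,   -0.31231793, -149.84042762])}
top {'vfov': 52.957413326585204, 'cx': 255.04098649557983, 'cy': 193.18010291969898, 'xyz': array([ 0.44384051, -0.01424279,  0.98243521]), 'attitude': array([-170.32712767,   -1.1842491 ,  -90.5317676 ])}
```

View pics/scene0.png

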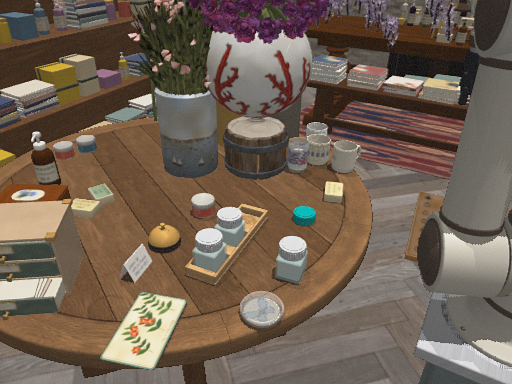

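View pics/top0.png

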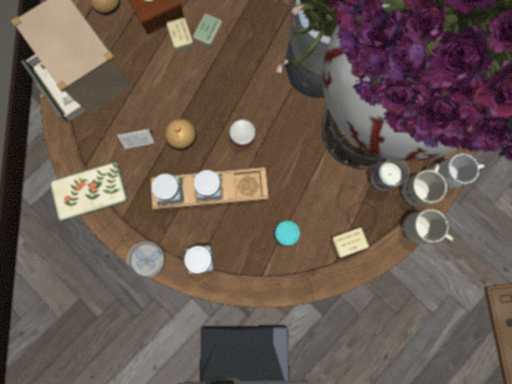

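The scene view shows the lone jar at about (292,257) and the stand from (195,275) to (262,210), with its far well empty. The top view shows the jar cap at (198,260), the stock caps at (166,188) and (207,184), and the empty well with its pad at (248,185). The turquoise decoy is at (288,233).

```bash
cat > h.py <<'E'
import numpy as np, cv2
from scipy.spatial.transform import Rotation as R
from workcell import bot
def ray(c,u,v):
    f=c["img"].shape[0]/2/np.tan(np.radians(c["vfov"]/2))
    return R.from_euler("xyz",c["attitude"],degrees=True).as_matrix()@np.array([(u-c["cx"])/f,(v-c["cy"])/f,1])
def onz(c,u,v,z):
    d=ray(c,u,v);p=c["xyz"];return (p+d*(z-p[2])/d[2])[:2]
def proj(c,P):
    f=c["img"].shape[0]/2/np.tan(np.radians(c["vfov"]/2))
    q=R.from_euler("xyz",c["attitude"],degrees=True).as_matrix().T@(np.array(P)-c["xyz"])
    return q[:2]/q[2]*f+[c["cx"],c["cy"]]
E
python3 - <<'E'
from h import *
c=bot.camera("top");im=c["img"];s=bot.camera("scene")
hsv=cv2.cvtColor(im,cv2.COLOR_BGR2HSV)
w=cv2.inRange(hsv,(0,0,195),(179,40,255))
for ct in cv2.findContours(w,0,2)[0]:
    a=cv2.contourArea(ct);(u,v),r=cv2.minEnclosingCircle(ct)
    if 250<a<1500 and 100<u<320 and 100<v<300: print("white",a,u,v,r,onz(c,u,v,.087),onz(c,u,v,.095))
# wood stand
print("hsv stand",hsv[205,160],hsv[172,230],hsv[203,230],hsv[225,230],hsv[160,220])
cr=lambda i,x0,y0,w,h,k:cv2.resize(i[y0:y0+h,x0:x0+w],None,fx=k,fy=k,interpolation=cv2.INTER_CUBIC)
a=cr(im,140,160,150,120,5);cv2.imwrite("pics/a.png",a)
b=cr(s["img"],180,195,140,100,5);cv2.imwrite("pics/b.png",b)
E
```

```text
white 508.0 197.6290283203125 259.2742004394531 13.470022201538086 [0.44399531 0.09836278] [0.44399392 0.09735674]
white 461.0 164.0454559326172 186.0454559326172 13.024710655212402 [0.61457935 0.17981653] [0.61305393 0.17808276]
white 458.0 206.4836883544922 182.0108642578125 13.105666160583496 [0.62374564 0.08032316] [0.62213833 0.07947829]
white 334.5 242.0370330810547 131.1851806640625 11.23326301574707 [ 0.74879537 -0.00408377] [ 0.74607084 -0.00417454]
hsv stand [ 16  93 159] [ 17  99 193] [ 13 101  76] [ 15 105 102] [ 13 111 115]
```

View pics/a.png

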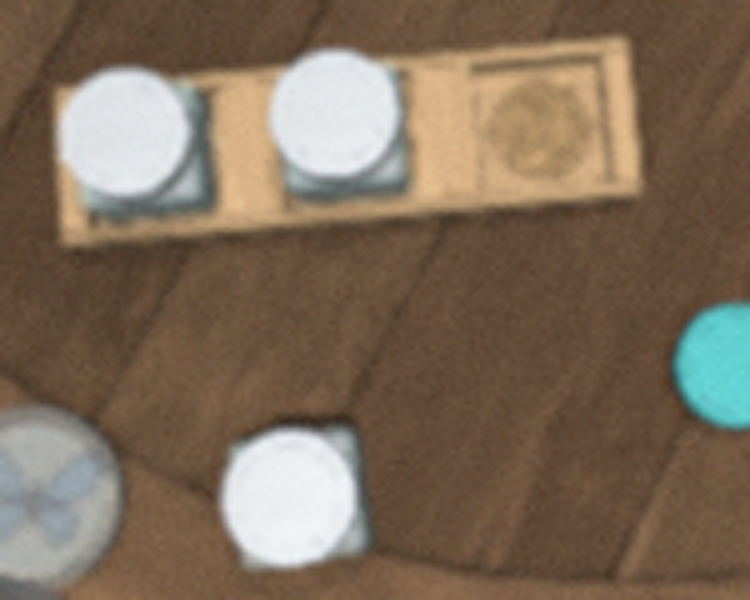

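View pics/b.png

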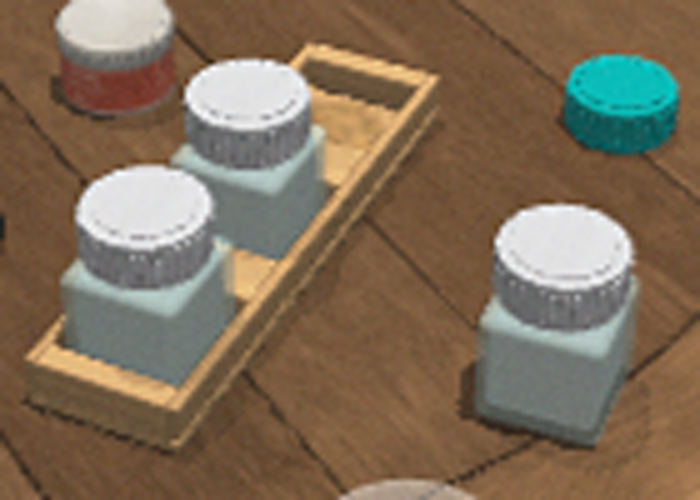

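The crops show the stand's top corners at (57,88), (628,38), (640,190) and (65,243). The pad is at about (540,128). The jar's body corners are at (352,425), (370,550) and (243,568), so it is turned about 8°, with its cap centred near (290,497). I'll refine these numerically.

```bash
python3 - <<'E'
from h import *
c=bot.camera("top");im=c["img"];s=bot.camera("scene")
g=cv2.cvtColor(im,cv2.COLOR_BGR2HSV)[:,:,2].astype(float)
wood=g
def edge_line(pts0,pts1,nrm,n=40):
    # subpixel strongest gradient along nrm
    P=[]
    for t in np.linspace(.08,.92,n):
        p=np.array(pts0)*(1-t)+np.array(pts1)*t
        k=np.arange(-4,4.01,.25)
        q=p+k[:,None]*np.array(nrm)
        v=cv2.remap(cv2.GaussianBlur(g,(0,0),.7).astype(np.float32),q[:,0].astype(np.float32).reshape(1,-1),q[:,1].astype(np.float32).reshape(1,-1),1)[0]
        d=np.gradient(v);i=np.argmin(d); P.append(p+k[i]*np.array(nrm))
    l=cv2.fitLine(np.array(P,np.float32),cv2.DIST_HUBER,0,.01,.01).ravel();return l
px=lambda a,b:np.array([140+a/5-.4,160+b/5-.4])
C=[px(57,88),px(628,38),px(640,190),px(65,243)]
L=[edge_line(C[i],C[(i+1)%4],n) for i,n in enumerate([(0,-1),(1,0),(0,1),(-1,0)])]
def inter(a,b):
    t=np.linalg.solve(np.array([a[:2],-b[:2]]).T,b[2:]-a[2:]);return a[2:]+t[0]*a[:2]
K=[inter(L[3],L[0]),inter(L[0],L[1]),inter(L[1],L[2]),inter(L[2],L[3])]
W=np.array([onz(c,*k,.028) for k in K]);print("corners",np.round(K,1).tolist(),W.round(4).tolist())
print("lens",[np.linalg.norm(W[i]-W[(i+1)%4]).round(4) for i in range(4)],"ctr",W.mean(0))
e=W[0]-W[1]+0;e/=np.linalg.norm(e);n=np.array([e[1],-e[0]]) # e = +y-ish, n=+x-ish
yaw=np.degrees(np.arctan2(-e[0],e[1]));print("stand yaw",yaw)
mid=(W[0]+W[1])/2-n*.04;print("centre from back edge",mid,"pad",mid-e*.098)
print("pad from px",onz(c,*px(540,128),.011))
# jar
J=[onz(c,*px(*p),0.0) for p in((370,550),(243,568),(352,425))]
print("jar yaw from front edge, right edge",[np.degrees(np.arctan2(d[1],d[0])) for d in(J[1]-J[0],J[2]-J[0])])
for nm,P in(("jarcap",(.444,.0984,.087)),("padtop",(*(mid-e*.098),.011))):
    q=proj(s,P);print(nm,q,"crop b",(q-[180,195]+.4)*5,"a",(proj(c,P)-[140,160]+.4)*5)
# stand corners into scene
for P in ((mid-e*.145+n*.04),(mid-e*.145-n*.04),(mid+e*.145-n*.04),(mid+e*.145+n*.04)):
    print("b",((proj(s,(*P,.028))-[180,195]+.4)*5).round(0))
# scene: cap top ellipse
hs=cv2.cvtColor(s["img"],cv2.COLOR_BGR2HSV)
m=cv2.inRange(hs,(0,0,185),(179,40,255))
for ct in cv2.findContours(m,0,2)[0]:
    if cv2.contourArea(ct)>150:
        (u,v),ax,an=cv2.fitEllipse(ct)
        if 180<u<320 and 195<v<295: print("ell",u,v,ax,onz(s,u,v,.087),onz(s,u,v,.095))
E
```

```text
corners [[150.10000610351562, 176.3000030517578], [264.8999938964844, 167.1999969482422], [268.0, 197.8000030517578], [152.0, 208.60000610351562]] [[0.651, 0.2283], [0.6733, -0.0612], [0.5945, -0.0678], [0.5691, 0.2207]]
lens [np.float64(0.2903), np.float64(0.0791), np.float64(0.2896), np.float64(0.0822)] ctr [0.62197786 0.07999668]
stand yaw 4.42277251164363
centre from back edge [0.62226304 0.08048279] pad [ 0.62982034 -0.01722538]
pad from px [ 0.63013401 -0.01696198]
jar yaw from front edge, right edge [np.float64(97.38979036407204), np.float64(8.80837633598445)]
jarcap [292.87437351 243.52920314] crop b [566.37186753 244.64601572] a [290.06354902 498.36134614]
padtop [247.09098986 220.32236907] crop b [337.45494928 128.61184533] a [540.51722987 128.59792288]
b [310.  41.]
b [442.  77.]
b [174. 410.]
b [ 20. 356.]
ell 292.4740905761719 243.9003448486328 (15.991145133972168, 26.374427795410156) [0.44419731 0.10002516] [0.4402715  0.10930016]
ell 208.42135620117188 235.9908905029297 (15.49247932434082, 26.01915168762207) [0.61954961 0.17064113] [0.61323589 0.17895449]
ell 229.1162109375 213.35244750976562 (13.229211807250977, 23.920190811157227) [0.62796926 0.07143536] [0.62154088 0.08109968]
ell 202.33447265625 198.59288024902344 (11.241602897644043, 21.773109436035156) [0.72289857 0.05036406] [0.71517746 0.06031533]
```

play_rows(steps=[[[0, 0, 0, 0.0775], [0, 0, 0, 0.0775], [0, 0, 0, 0.0775], [0, 0, 0, 0.0775], [0, 0, 0, 0.0776]]], gripper=0.0854)

```text
time: 0.72
ee_pos: [0.208, -0.5091, 0.1988]
tcp_rot: [-180.0, 0.0, -0.2]
wrist_force: [-1.2, 0.1, -0.5]
opening: 0.0854
grasp_force: 0.0
```

play_rows(steps=[[[0.012, -0.03, 0, 0], [0.012, -0.03, 0, 0], [0.012, -0.03, 0, 0], [0.012, -0.03, 0, 0], [0.012, -0.03, 0, 0]]])

```text
time: 1.13
ee_pos: [0.2681, -0.3578, 0.1988]
tcp_rot: [-180.0, -0.0, -0.0]
wrist_force: [0.3, 0.5, 0.7]
opening: 0.0856
grasp_force: 0.0
```

play_rows(steps=[[[0.012, -0.03, 0, 0], [0.012, -0.03, 0, 0], [0.012, -0.03, 0, 0], [0.012, -0.03, 0, 0], [0.012, -0.03, 0, 0]]])

```text
time: 1.55
ee_pos: [0.3281, -0.2077, 0.199]
tcp_rot: [180.0, -0.0, -0.0]
wrist_force: [-0.0, -0.4, 0.6]
opening: 0.0853
grasp_force: 0.0
```

play_rows(steps=[[[0.012, -0.03, 0, 0], [0.012, -0.03, 0, 0], [0.012, -0.03, 0, 0], [0.012, -0.03, 0, 0], [0.012, -0.03, 0, 0]]])

```text
time: 1.97
ee_pos: [0.3881, -0.0575, 0.1991]
tcp_rot: [180.0, -0.0, 0.0]
wrist_force: [0.8, -1.2, 0.2]
opening: 0.0853
grasp_force: 0.0
```

play_rows(steps=[[[0.012, -0.03, 0, 0], [0.012, -0.03, 0, 0], [0.012, -0.03, 0, 0], [0.01, -0.02, 0, 0], [0, 0, 0, 0]]])

```text
time: 2.38
ee_pos: [0.4353, 0.0233, 0.1987]
tcp_rot: [-178.7, 0.0, 2.2]
wrist_force: [-0.4, -0.3, 0.0]
opening: 0.0856
grasp_force: 0.0
```

```bash
python3 - <<'E'
from workcell import bot
o=bot.get_obs();print(o)
E
```

```text
{'time': 2.3833, 'q': array([  2.11302596, -10.50235594,  -4.82067484,  95.71393836,
         1.30546701, 179.96250422]), 'qd': array([-2.20958258, -1.79011334, -1.40031429,  1.49598785, -1.30995959,
        0.02828579]), 'joint_efforts': array([ 1.47846915e+00, -3.42452502e+01,  4.74358392e+01, -2.29674163e-01,
        3.11085032e-01, -3.15712346e-02]), 'ee_pos': array([0.43528032, 0.02329626, 0.19872938]), 'tcp_rot': array([-1.78694512e+02,  3.14029891e-02,  2.15051201e+00]), 'wrist_force': array([-0.4361314 , -0.31359377,  0.02650982]), 'torque': array([-0.03411612, -0.01505797, -0.03874511]), 'grasp_force': 0.0, 'opening': 0.08556233145323962}
```

play_rows(steps=[[[0, 0, 0, 0], [0, 0, 0, 0], [0, 0, 0, 0], [0, 0, 0, 0], [0, 0, 0, 0]]])

```text
time: 2.8
ee_pos: [0.4339, 0.0216, 0.1994]
tcp_rot: [-178.7, -0.0, 2.0]
wrist_force: [0.5, 0.2, -0.4]
opening: 0.0855
grasp_force: 0.0
```

```bash
python3 - <<'E'
from workcell import bot
o=bot.get_obs();print(o)
E
```

```text
{'time': 2.8, 'q': array([  1.92728526, -10.7272412 ,  -4.93724774,  95.77882215,
         1.26703535, 179.94530299]), 'qd': array([ 0.26887065,  0.1316944 ,  0.07051611, -0.13259274,  0.15937124,
       -0.06108139]), 'joint_efforts': array([-2.27610668e-02, -3.45025885e+01,  4.63636672e+01,  4.17760602e-03,
        6.84982468e-02,  1.25485123e-03]), 'ee_pos': array([0.43392483, 0.02162401, 0.19938981]), 'tcp_rot': array([-1.78732976e+02, -1.23807615e-02,  1.98196890e+00]), 'wrist_force': array([ 0.503371  ,  0.18353103, -0.44367024]), 'torque': array([-0.02428436, -0.01068919,  0.01182534]), 'grasp_force': 0.0, 'opening': 0.08551000961492249}
```

play_rows(steps=[[[0, 0, 0, -0.08], [0, 0, 0, -0.08], [0, 0, 0, -0.08], [0, 0, 0, -0.08], [0, 0, 0, -0.08]]])

```text
time: 3.22
ee_pos: [0.434, 0.0219, 0.1993]
tcp_rot: [-178.8, -0.5, 25.2]
wrist_force: [0.4, -0.0, -0.2]
opening: 0.0851
grasp_force: 0.0
```

play_rows(steps=[[[0, 0, 0, 0], [0, 0, 0, 0], [0, 0, 0, 0], [0, 0, 0, 0], [0, 0, 0, 0]]])

```text
time: 3.63
ee_pos: [0.4341, 0.0222, 0.1992]
tcp_rot: [-178.8, -0.5, 24.9]
wrist_force: [1.2, -0.9, -0.5]
opening: 0.0856
grasp_force: 0.0
```

```bash
python3 - <<'E'
from workcell import bot
o=bot.get_obs();print(o["q"],o["ee_pos"],o["tcp_rot"])
E
```

```text
[  1.99430669 -10.67927523  -4.91793748  95.77012228   1.27229716
 157.09433755] [0.43412696 0.02216866 0.19919944] [-178.8245797    -0.48707044   24.89487528]
```

```bash
cat >> h.py <<'E'
def delta(target,back=0.022):
    "tool-frame shift so the point `back` behind TCP lies over target xy and TCP z=target z"
    o=bot.get_obs();M=R.from_euler("xyz",o["tcp_rot"],degrees=True).as_matrix()
    t=np.array(target,float);t[:2]+=M[:2,2]*back
    d=M.T@(t-o["ee_pos"]);print("q",o["q"].round(1),"rot",o["tcp_rot"].round(2),"tool shift",d.round(4));return d
E
python3 - <<'E'
from h import *
print(bot.hold_point_z)
delta((.4441,.0989,.199));delta((.4441,.0989,.057))
E
```

```text
0.0187
q [  2.  -10.7  -4.9  95.8   1.3 157.1] rot [-178.82   -0.49   24.89] tool shift [ 0.0415 -0.0658  0.0019]
q [  2.  -10.7  -4.9  95.8   1.3 157.1] rot [-178.82   -0.49   24.89] tool shift [ 0.0403 -0.0629  0.1439]
```

play_rows(steps=[[[0.0103, -0.0165, 0.0005, 0], [0.0103, -0.0165, 0.0005, 0], [0.0103, -0.0165, 0.0005, 0], [0.0106, -0.0163, 0.0005, 0], [0, 0, 0, 0]]])

```text
time: 4.05
ee_pos: [0.4442, 0.1017, 0.1986]
tcp_rot: [-178.8, -0.5, 25.0]
wrist_force: [-0.0, -0.4, -0.2]
opening: 0.0854
grasp_force: 0.0
```

play_rows(steps=[[[-0.0001, 0.0003, 0.02, 0], [-0.0001, 0.0003, 0.02, 0], [-0.0001, 0.0004, 0.02, 0], [-0.0001, 0.0004, 0.02, 0], [0, 0, 0, 0]]])

```text
time: 4.47
ee_pos: [0.4423, 0.0991, 0.1153]
tcp_rot: [-178.8, -0.2, 24.9]
wrist_force: [-1.2, 0.4, -0.4]
opening: 0.0855
grasp_force: 0.0
```

```bash
python3 - <<'E'
from h import *
delta((.4441,.0989,.057))
c=bot.camera("scene");cv2.imwrite("pics/p1.png",cv2.resize(c["img"][100:300,170:400],None,fx=3,fy=3))
E
```

```text
q [ 11.7  -9.  -12.8  86.3   1.2 166.8] rot [-178.76   -0.19   24.93] tool shift [0.0014 0.0017 0.0582]
```

View pics/p1.png

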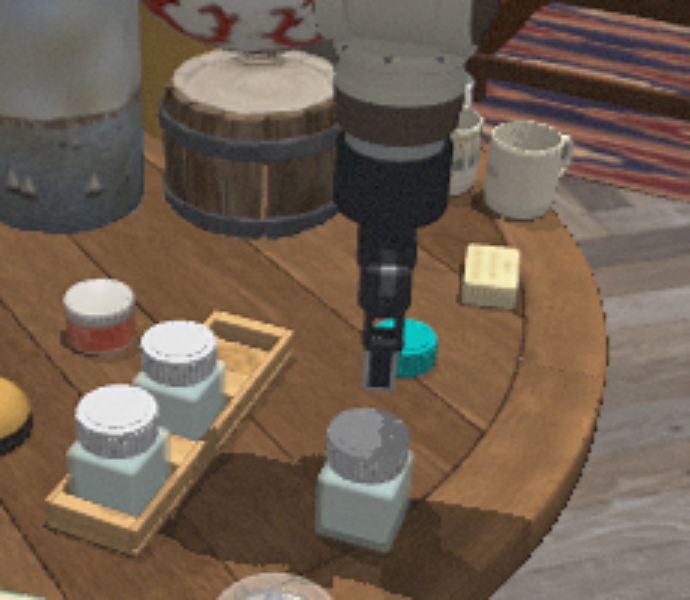

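The gripper is above the jar, with its fingers at crop (380,370) over the cap at (368,440). I'll descend and grip next.

play_rows(steps=[[[0.0007, 0.0007, 0.014, 0], [0.0007, 0.001, 0.014, 0], [0, 0, 0.015, 0], [0, 0, 0.015, 0], [0, 0, 0, 0]]])

```text
time: 4.93
ee_pos: [0.4454, 0.0998, 0.0599]
tcp_rot: [-178.8, -0.4, 24.9]
wrist_force: [-0.4, -1.1, 0.1]
opening: 0.0855
grasp_force: 0.0
```

play_rows(steps=[[[0, 0, 0, 0], [0, 0, 0, 0], [0, 0, 0, 0], [0, 0, 0, 0], [0, 0, 0, 0]]], gripper=0.05, squeeze=70)

```text
time: 5.35
ee_pos: [0.4464, 0.1002, 0.0616]
tcp_rot: [-178.8, -0.5, 25.0]
wrist_force: [-0.3, -0.3, -0.2]
opening: 0.0507
grasp_force: 0.0
```

play_rows(steps=[[[0, 0, 0, 0], [0, 0, 0, 0], [0, 0, 0, 0], [0, 0, 0, 0], [0, 0, 0, 0]]], gripper=0.05)

```text
time: 5.77
ee_pos: [0.446, 0.1001, 0.0609]
tcp_rot: [-178.8, -0.5, 25.0]
wrist_force: [-0.3, -0.2, -0.3]
opening: 0.05
grasp_force: 0.0
```

```bash
python3 - <<'E'
from h import *
print(bot.get_obs())
E
```

```text
{'time': 5.7667, 'q': array([ 11.77765159,  -8.47415082, -18.30676793,  79.96417743,
         1.25605472, 166.80101488]), 'qd': array([ 0.08322602,  0.01778336, -0.0072732 ,  0.00268484,  0.02621057,
       -0.02792185]), 'joint_efforts': array([ 2.00139395e-03, -3.75353372e+01,  4.68921733e+01, -3.59386008e-02,
        7.13194138e-02, -4.65825053e-06]), 'ee_pos': array([0.44603111, 0.1001064 , 0.06086672]), 'tcp_rot': array([-178.82350597,   -0.48461749,   24.97388847]), 'wrist_force': array([-0.28599231, -0.15728598, -0.27690086]), 'torque': array([0.03627047, 0.00196267, 0.00099112]), 'grasp_force': 0.0, 'opening': 0.04998581564175143}
```

```bash
python3 - <<'E'
from h import *
c=bot.camera("scene");a=cv2.resize(c["img"][170:300,230:350],None,fx=4,fy=4)
t=bot.camera("top");b=cv2.resize(t["img"][200:330,140:220],None,fx=4,fy=4)
cv2.imwrite("pics/p2.png",np.hstack([a,b]))
o=bot.get_obs();
for k in(0,.019,.03):print((proj(c,o["ee_pos"]+[0,0,k])-[230,170])*4,(proj(t,o["ee_pos"]+[0,0,k])-[140,200])*4)
E
```

```text
[244.1765716  331.39063042] [233.21910741 233.55554985]
[246.08140482 304.79071957] [229.11257388 233.51421198]
[247.20331103 289.12393852] [226.65491645 233.4894723 ]
```

View pics/p2.png

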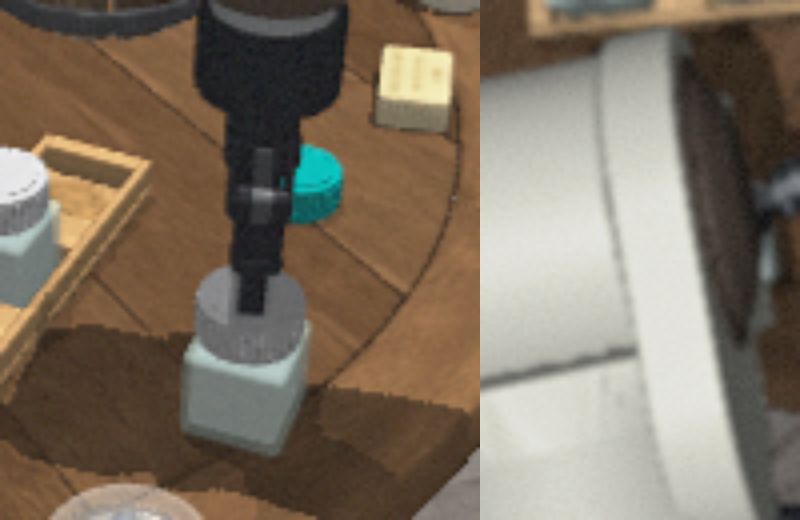

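The finger tips appear at crop (250,313), above the expected TCP pixel (244,331). They probably closed above the cap top, so I'll compute the tip height.

```bash
python3 - <<'E'
from h import *
c=bot.camera("scene");o=bot.get_obs();M=R.from_euler("xyz",o["tcp_rot"],degrees=True).as_matrix()
for off in(.025,.04):
  for k in(0,.01,.02,.03):
    print(off,k,[((proj(c,o["ee_pos"]-M[:,2]*k-M[:,1]*off+M[:,0]*w)-[230,170])*4).round(0).tolist() for w in(-.011,.011)])
for z in(.087,.062):print([((proj(c,(.4441+dx,.0989+dy,z))-[230,170])*4).round(0).tolist() for dx,dy in((0,0),(.03,0),(0,.03),(0,-.03))])
E
```

```text
0.025 0 [[264.0, 361.0], [223.0, 359.0]]
0.025 0.01 [[265.0, 347.0], [225.0, 344.0]]
0.025 0.02 [[266.0, 333.0], [226.0, 330.0]]
0.025 0.03 [[268.0, 318.0], [227.0, 315.0]]
0.04 0 [[264.0, 379.0], [223.0, 376.0]]
0.04 0.01 [[265.0, 365.0], [224.0, 362.0]]
0.04 0.02 [[266.0, 350.0], [225.0, 348.0]]
0.04 0.03 [[268.0, 336.0], [226.0, 333.0]]
[[251.0, 295.0], [202.0, 277.0], [227.0, 325.0], [274.0, 266.0]]
[[248.0, 330.0], [200.0, 312.0], [225.0, 360.0], [271.0, 300.0]]
```

play_rows(steps=[[[0, 0, -0.005, 0], [0, 0, 0, 0], [0, 0, 0, 0], [0, 0, 0, 0], [0, 0, 0, 0]]], gripper=0.0854)

```text
time: 6.33
ee_pos: [0.4461, 0.1, 0.0658]
tcp_rot: [-178.8, -0.5, 25.0]
wrist_force: [-0.5, -0.2, -0.2]
opening: 0.0854
grasp_force: 0.0
```

```bash
python3 - <<'E'
from h import *
print(bot.get_obs()["ee_pos"],bot.get_obs()["opening"]);delta((.4441,.0989,.038),.037)
E
```

```text
[0.44605311 0.09998391 0.06584361] 0.08543972407097775
q [ 11.8  -8.5 -17.8  80.5   1.3 166.8] rot [-178.82   -0.49   24.97] tool shift [-0.0022 -0.      0.0278]
```

play_rows(steps=[[[-0.001, 0, 0.007, 0], [-0.0012, 0, 0.007, 0], [0, 0, 0.007, 0], [0, 0, 0.007, 0], [0, 0, 0, 0]]])

```text
time: 6.75
ee_pos: [0.443, 0.0995, 0.0358]
tcp_rot: [-178.8, -0.3, 25.0]
wrist_force: [0.7, -0.2, -0.1]
opening: 0.0853
grasp_force: 0.0
```

play_rows(steps=[[[0, 0, 0, 0], [0, 0, 0, 0], [0, 0, 0, 0], [0, 0, 0, 0], [0, 0, 0, 0]]], gripper=0.05, squeeze=70)

```text
time: 7.17
ee_pos: [0.4447, 0.0998, 0.0387]
tcp_rot: [-178.8, -0.6, 25.0]
wrist_force: [-0.6, 1.2, 5.6]
opening: 0.0575
grasp_force: 74.6
```

play_rows(steps=[[[0, 0, 0, 0], [0, 0, 0, 0], [0, 0, 0, 0], [0, 0, 0, 0], [0, 0, 0, 0]]])

```text
time: 7.58
ee_pos: [0.4447, 0.0998, 0.0388]
tcp_rot: [-178.8, -0.6, 25.0]
wrist_force: [0.5, -0.1, 5.0]
opening: 0.0571
grasp_force: 74.7
```

```bash
python3 - <<'E'
from h import *
c=bot.camera("scene");a=cv2.resize(c["img"][170:300,230:350],None,fx=5,fy=5,interpolation=cv2.INTER_CUBIC)
cv2.imwrite("pics/p3.png",a)
o=bot.get_obs();print(o["ee_pos"],o["tcp_rot"],o["wrist_force"],o["torque"])
E
```

```text
[0.44470184 0.09980428 0.03875094] [-178.84701776   -0.5836879    24.97086239] [-0.37970093  0.17074996  5.49643021] [-0.0459793   0.01848349  0.00175164]
```

View pics/p3.png

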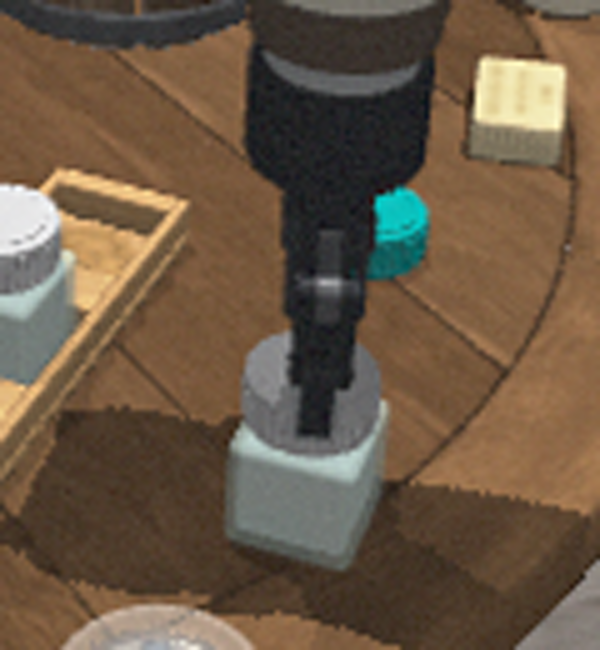

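The finger tip is at (315,435), just above the cap's lower edge, and is centred on the cap. I'll lift now.

play_rows(steps=[[[0, 0, -0.006, 0], [0, 0, -0.012, 0], [0, 0, -0.014, 0], [0, 0, -0.014, 0], [0, 0, -0.014, 0]]])

```text
time: 8.05
ee_pos: [0.4437, 0.0982, 0.0989]
tcp_rot: [-178.8, -0.4, 25.0]
wrist_force: [-0.2, 0.9, -3.7]
opening: 0.0571
grasp_force: 76.6
```

```bash
python3 - <<'E'
from h import *
o=bot.get_obs();print(o["ee_pos"],o["wrist_force"],o["opening"],o["grasp_force"])
delta((.4441,-.0172,.1),.037);delta((.630,-.0172,.1),.037)
E
```

```text
[0.44373092 0.09823647 0.09890169] [-0.23420198  0.92710845 -3.71346253] 0.057116751649891356 76.6322877899438
q [ 11.6  -9.1 -14.7  84.3   1.3 166.6] rot [-178.81   -0.44   24.97] tool shift [-0.0481  0.104  -0.0036]
q [ 11.6  -9.1 -14.7  84.3   1.3 166.6] rot [-178.81   -0.44   24.97] tool shift [ 0.1204  0.1825 -0.0039]
```

play_rows(steps=[[[-0.0096, 0.0208, -0.0007, 0], [-0.0096, 0.0208, -0.0007, 0], [-0.0096, 0.0208, -0.0007, 0], [-0.0096, 0.0208, -0.0007, 0], [-0.0096, 0.0208, -0.0007, 0]]])

```text
time: 8.47
ee_pos: [0.4442, -0.0173, 0.0994]
tcp_rot: [-178.8, -0.5, 25.0]
wrist_force: [1.1, 0.4, -2.9]
opening: 0.0575
grasp_force: 76.9
```

play_rows(steps=[[[0.0168, 0.0078, 0, 0], [0.0168, 0.0078, 0, 0], [0.0168, 0.0078, 0, 0], [0.0168, 0.0078, 0, 0], [0.0168, 0.0078, 0, 0]]])

```text
time: 8.88
ee_pos: [0.5378, -0.0163, 0.0991]
tcp_rot: [-178.8, -0.5, 25.0]
wrist_force: [0.6, 0.2, -3.6]
opening: 0.057
grasp_force: 77.0
```

play_rows(steps=[[[0.0168, 0.0078, 0, 0], [0.0168, 0.0078, 0, 0], [0.0168, 0.0078, 0, 0], [0.0168, 0.0078, 0, 0], [0.0168, 0.0078, 0, 0.06]]])

```text
time: 9.3
ee_pos: [0.6303, -0.016, 0.0988]
tcp_rot: [-178.8, -0.4, 21.6]
wrist_force: [0.2, 0.3, -3.1]
opening: 0.0573
grasp_force: 77.0
```

play_rows(steps=[[[0, 0, 0, 0], [0, 0, 0, 0], [0, 0, 0, 0], [0, 0, 0, 0], [0, 0, 0, 0]]])

```text
time: 9.72
ee_pos: [0.6291, -0.016, 0.0991]
tcp_rot: [-178.8, -0.4, 21.6]
wrist_force: [-0.3, 0.1, -2.8]
opening: 0.0569
grasp_force: 77.1
```

```bash
python3 - <<'E'
from h import *
o=bot.get_obs();print(o["ee_pos"],o["wrist_force"],o["opening"],o["grasp_force"])
delta((.630,-.0172,.1),.037)
c=bot.camera("scene");a=cv2.resize(c["img"][120:280,180:340],None,fx=3.7,fy=3.7,interpolation=cv2.INTER_CUBIC)
t=bot.camera("top");b=cv2.resize(t["img"][150:230,220:280],None,fx=3.7*2,fy=3.7*2,interpolation=cv2.INTER_CUBIC)
cv2.imwrite("pics/p4.png",cv2.resize(np.hstack([a,b[:592]]),(796,470)) if 0 else a);cv2.imwrite("pics/t4.png",b)
# expected pixel of well inner corners and jar bottom corners in crop a
y=np.radians(4.6);e=np.array([-np.sin(y),np.cos(y)]);n=np.array([np.cos(y),np.sin(y)])
M=R.from_euler("xyz",o["tcp_rot"],degrees=True).as_matrix()
ax=lambda k:o["ee_pos"]+M[:,2]*k
B=ax(.0387)   # underside: TCP was 38.7 mm above it, minus 1.5 play
for i,j in((1,1),(1,-1),(-1,-1),(-1,1)):
    P=B.copy();P[:2]+=.03*(i*n+j*e);print("jar bottom",i,j,((proj(c,P)-[180,120])*3.7).round(0),((proj(t,P)-[220,150])*7.4).round(0))
E
```

```text
[ 0.6291115  -0.01602471  0.09906858] [-0.34874196  0.06667996 -2.75332035] 0.056915894059250294 77.08733570227196
q [ -2.1  15.2  10.7  85.6   1.3 156.3] rot [-178.8    -0.42   21.56] tool shift [ 0.0007  0.0006 -0.0009]
jar bottom 1 1 [190. 327.] [101. 154.]
jar bottom 1 -1 [229. 286.] [281. 139.]
jar bottom -1 -1 [304. 305.] [298. 317.]
jar bottom -1 1 [268. 348.] [116. 333.]
```

View pics/p4.png

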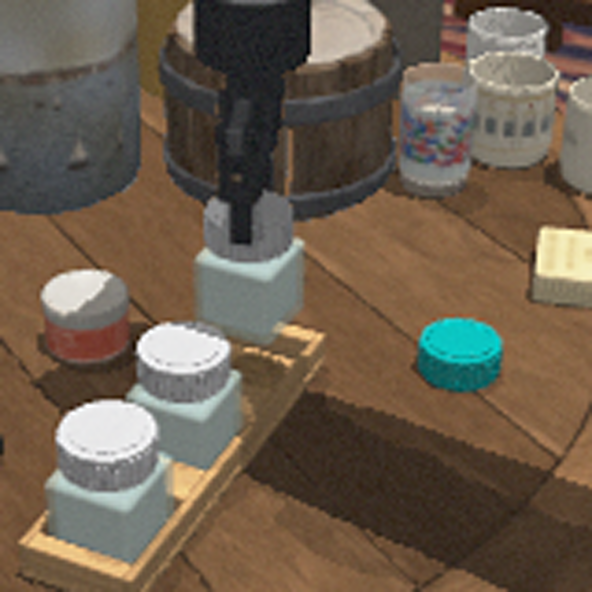

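The jar hangs upright over the empty well. Its bottom corners are near crop (197,318), (270,343) and (300,300), which match the prediction.

play_rows(steps=[[[0.0004, 0.0003, 0.006, 0], [0.0003, 0.0003, 0.006, 0], [0, 0, 0.006, 0], [0, 0, 0.006, 0], [0, 0, 0, 0]]])

```text
time: 10.23
ee_pos: [0.6297, -0.0157, 0.0725]
tcp_rot: [-178.7, -0.3, 21.5]
wrist_force: [-0.8, -0.0, -3.8]
opening: 0.0572
grasp_force: 77.1
```

```bash
python3 - <<'E'
from h import *
print(bot.get_obs()["ee_pos"],bot.get_obs()["wrist_force"])
delta((.630,-.0172,.049),.037)
E
```

```text
[ 0.62965647 -0.01572668  0.07250402] [-0.7975392  -0.02281891 -3.82750837]
q [ -2.1  15.6   8.2  82.9   1.3 156.4] rot [-178.73   -0.27   21.54] tool shift [-0.0002  0.0012  0.0235]
```

play_rows(steps=[[[0, 0.0006, 0.004, 0], [0, 0, 0.003, 0], [0, 0, 0.003, 0], [0, 0, 0, 0], [0, 0, 0, 0]]])

```text
time: 10.65
ee_pos: [0.6307, -0.0161, 0.0645]
tcp_rot: [-178.8, -0.4, 21.5]
wrist_force: [0.1, 0.5, -3.0]
opening: 0.0566
grasp_force: 77.1
```

play_rows(steps=[[[0, 0, 0.003, 0], [0, 0, 0.003, 0], [0, 0, 0, 0], [0, 0, 0, 0], [0, 0, 0, 0]]])

```text
time: 11.07
ee_pos: [0.6308, -0.016, 0.0587]
tcp_rot: [-178.8, -0.4, 21.5]
wrist_force: [0.7, -0.2, -2.9]
opening: 0.057
grasp_force: 77.1
```

```bash
python3 - <<'E'
from h import *
o=bot.get_obs();print(o["ee_pos"],o["wrist_force"],o["torque"])
delta((.630,-.0172,.049),.037)
E
```

```text
[ 0.63077017 -0.01597847  0.05865082] [ 0.7084447  -0.16166823 -2.85285469] [-0.00127602  0.0141355   0.01588161]
q [ -2.1  15.7   6.8  81.2   1.3 156.4] rot [-178.8    -0.41   21.53] tool shift [-0.001   0.0003  0.0096]
```

play_rows(steps=[[[-0.0005, 0, 0.002, 0], [0, 0, 0.002, 0], [0, 0, 0.002, 0], [0, 0, 0, 0], [0, 0, 0, 0]]])

```text
time: 11.48
ee_pos: [0.6302, -0.016, 0.0524]
tcp_rot: [-178.8, -0.4, 21.5]
wrist_force: [0.4, -0.1, -3.3]
opening: 0.0572
grasp_force: 77.1
```

play_rows(steps=[[[0, 0, 0.0015, 0], [0, 0, 0, 0], [0, 0, 0.001, 0], [0, 0, 0, 0], [0, 0, 0, 0]]])

```text
time: 11.9
ee_pos: [0.6305, -0.016, 0.0504]
tcp_rot: [-178.8, -0.4, 21.5]
wrist_force: [-0.2, -0.6, 0.2]
opening: 0.057
grasp_force: 77.3
```

play_rows(steps=[[[0, 0, 0.001, 0], [0, 0, 0, 0], [0, 0, 0, 0], [0, 0, 0, 0], [0, 0, 0, 0]]], squeeze=100)

```text
time: 12.32
ee_pos: [0.6308, -0.016, 0.05]
tcp_rot: [-178.8, -0.5, 21.5]
wrist_force: [-0.3, -0.4, 5.3]
opening: 0.0557
grasp_force: 106.3
```

```bash
python3 - <<'E'
from h import *
o=bot.get_obs();print(o["ee_pos"],o["wrist_force"],o["torque"])
c=bot.camera("scene");a=cv2.resize(c["img"][160:260,190:300],None,fx=5,fy=5,interpolation=cv2.INTER_CUBIC)
cv2.imwrite("pics/p5.png",a)
E
```

```text
[ 0.63080683 -0.0160066   0.05003285] [-0.31332826 -0.35239181  5.33623381] [-0.0374125   0.10802078 -0.01932945]
```

View pics/p5.png

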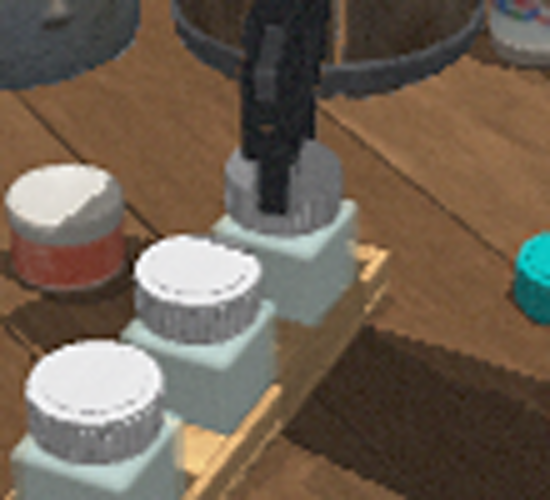

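The jar sits down in the well, with its body base hidden by the wall at (310,320). Now I'll unscrew.

play_rows(steps=[[[0, 0, 0, -0.09], [0, 0, 0, -0.09], [0, 0, 0, -0.09], [0, 0, 0, -0.09], [0, 0, 0, -0.09]]])

```text
time: 12.78
ee_pos: [0.6307, -0.0166, 0.0501]
tcp_rot: [-179.2, -0.9, 47.5]
wrist_force: [-0.6, -2.6, 5.9]
opening: 0.0563
grasp_force: 106.5
```

play_rows(steps=[[[0, 0, 0, -0.09], [0, 0, 0, -0.09], [0, 0, 0, -0.09], [0, 0, 0, -0.09], [0, 0, 0, -0.09]]])

```text
time: 13.2
ee_pos: [0.631, -0.0168, 0.0501]
tcp_rot: [-179.7, -1.2, 73.3]
wrist_force: [-0.4, -3.3, 6.5]
opening: 0.0564
grasp_force: 106.5
```

```bash
python3 - <<'E'
from h import *
o=bot.get_obs();print(o["ee_pos"],o["wrist_force"],o["torque"],o["q"])
E
```

```text
[ 0.63102119 -0.01675323  0.0501479 ] [-0.37196136 -3.30918375  6.47238871] [-0.65776431 -0.0121499  -0.43753071] [ -2.12701754  15.70100915   5.91034102  80.1920698    1.20568755
 104.58248651]
```

play_rows(steps=[[[0, 0, 0, -0.09], [0, 0, 0, -0.09], [0, 0, 0, -0.09], [0, 0, 0, -0.09], [0, 0, 0, -0.09]]])

```text
time: 13.62
ee_pos: [0.6313, -0.0167, 0.0503]
tcp_rot: [179.7, -1.2, 99.1]
wrist_force: [2.0, -3.0, 6.2]
opening: 0.0562
grasp_force: 106.5
```

play_rows(steps=[[[0, 0, 0, 0], [0, 0, 0, 0], [0, 0, 0, 0], [0, 0, 0, 0], [0, 0, 0, 0]]])

```text
time: 14.03
ee_pos: [0.6313, -0.0167, 0.0503]
tcp_rot: [179.7, -1.2, 98.8]
wrist_force: [1.5, -2.9, 6.0]
opening: 0.056
grasp_force: 106.5
```

```bash
python3 - <<'E'
from h import *
o=bot.get_obs();print(o["ee_pos"],o["tcp_rot"],o["wrist_force"],o["torque"])
c=bot.camera("scene");cv2.imwrite("pics/p6.png",cv2.resize(c["img"][160:260,190:300],None,fx=5,fy=5,interpolation=cv2.INTER_CUBIC))
E
```

```text
[ 0.63131154 -0.01670553  0.0503058 ] [179.71925912  -1.171751    98.84775571] [ 1.49100576 -2.8738908   6.03369789] [-0.70467891 -0.15836905 -0.17048477]
```

View pics/p6.png

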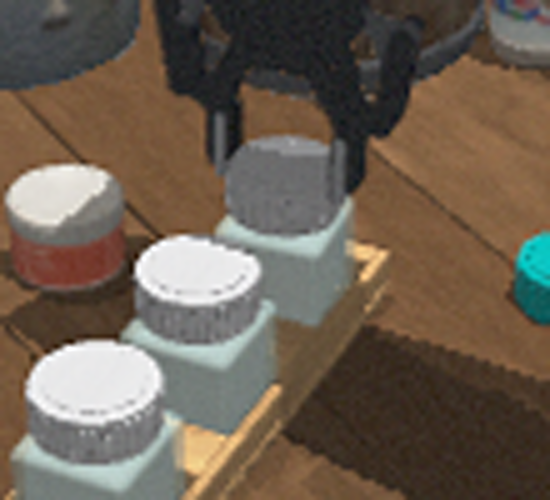

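The fingers have turned around to (225,150) and (345,165), and the jar is still seated. I'll test-lift slowly.

play_rows(steps=[[[0, 0, -0.002, 0], [0, 0, -0.002, 0], [0, 0, -0.002, 0], [0, 0, 0, 0], [0, 0, 0, 0]]])

```text
time: 14.5
ee_pos: [0.6302, -0.016, 0.055]
tcp_rot: [179.9, -1.3, 98.9]
wrist_force: [-0.5, 0.5, -0.7]
opening: 0.0559
grasp_force: 106.1
```

```bash
python3 - <<'E'
from h import *
o=bot.get_obs();print(o["ee_pos"],o["tcp_rot"],o["wrist_force"],o["torque"])
E
```

```text
[ 0.63016807 -0.01595372  0.05499887] [179.87941014  -1.27699582  98.90000158] [-0.53866619  0.51676791 -0.70602258] [ 0.03398902 -0.0214349   0.00482565]
```

Only 0.7 N of load remains, so the cap is free. I'll lift it straight to about 2 cm above the rim.

play_rows(steps=[[[0, 0, -0.007, 0], [0, 0, -0.008, 0], [0, 0, -0.008, 0], [0, 0, -0.007, 0], [0, 0, -0.007, 0]]])

```text
time: 14.92
ee_pos: [0.6306, -0.0169, 0.0934]
tcp_rot: [179.8, -1.3, 98.9]
wrist_force: [0.1, 0.1, 0.0]
opening: 0.0562
grasp_force: 107.4
```

play_rows(steps=[[[0, 0, 0, 0], [0, 0, 0, 0], [0, 0, 0, 0], [0, 0, 0, 0], [0, 0, 0, 0]]])

```text
time: 15.33
ee_pos: [0.6301, -0.0169, 0.0915]
tcp_rot: [179.9, -1.3, 98.9]
wrist_force: [0.3, 0.3, -0.4]
opening: 0.0563
grasp_force: 107.4
```

```bash
python3 - <<'E'
from h import *
o=bot.get_obs();print(o["ee_pos"],o["tcp_rot"],o["wrist_force"],o["opening"])
c=bot.camera("scene");cv2.imwrite("pics/p7.png",cv2.resize(c["img"][140:260,190:300],None,fx=5,fy=5,interpolation=cv2.INTER_CUBIC))
E
```

```text
[ 0.63006674 -0.01690465  0.09154734] [179.90744124  -1.2742497   98.88962564] [ 0.31302849  0.28419237 -0.38829119] 0.056255298101457
```

View pics/p7.png

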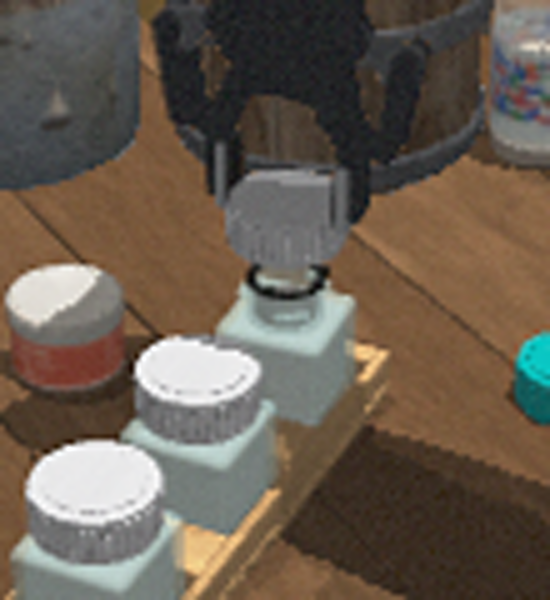

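The cap is held level at (288,215) over the open jar's seal ring at (288,280), and the jar is still down in its well. I'll hand in.

```bash
python3 -c "
from workcell import bot
print(bot.job_done())"
```

```text
the job is handed in; nothing more can be done
None
```

The job is handed in (no verdict was returned): the jar is seated in the empty well with its cap unscrewed, and the gripper holds the cap level and centred about 2 cm above the open jar.

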